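Drop two bearing balls from the rotary feeder

ROBOT

A 7-joint arm with a two-finger parallel gripper is mounted at the origin on the work surface. World frame = base frame: x ahead of the robot, y to its left, z up, the work surface at z = 0. Lengths are in m, angles in rad, forces in N, time in s.
With the tool pointing down it reaches from about 0.35 to 0.9 m from the base axis. Payload 8.1 kg.
Tool frame: the origin (TCP) lies at the centre of the arm's flange, where the gripper is bolted on; the fingertips stand 178 mm ahead of it and the grasp point (between the pads) lies 159 mm ahead of it; z points along the fingers, y is the line along which they close (so a half turn about z gives the same grasp; the last joint's range is limited). The gripper opens to 92 mm and grips with 3 to 60 N. Pads are 19 mm wide; open, the fingers measure 130 mm over their backs; the gripper's body (75 mm by 190 mm) begins 47 mm behind the grasp point.
Start: joints at [-0.103, 0.434, 0.025, 1.573, -0.012, 1.134, -0.075], TCP at [0.625, -0, 0.405] pointing down, gripper open.
Joint ranges: [-2.62, 2.62], [-0.44, 2.09], [-1.27, 1.32], [0.08, 2.57], [-1.32, 4.46], [0.12, 2], [-2.74, 2.74]. Speed limits (rad/s): [2.22, 2.22, 3.01, 3.01, 3.14, 3.14, 3.14].

INTERFACE

Orientations are given as a rotation vector (axis times angle).
In Python, from cell import arm gives the robot as it stands. The module is installed in compiled form; this text tells all that it offers.
- The arm moves only by the shell command python3 -m inch 'ROWS' [FORCE]. ROWS is text: rows parted by semicolons, each of 5 numbers parted by spaces: the shift along the tool's x, y, z in m, then the turn about the tool's z in rad, then the finger opening in m, from 0 to 0.0918. In form: x y z roll fingers; .... A call has 1 to 5 rows; each row is the pose to reach, as a shift and turn from the pose commanded when the call began, along the tool's axes at that moment; what a row does not reach only later rows make up. A row lasts 1/10 s, in which the tool goes at most 50 mm and 8.59 degrees, less where a joint would pass 70% of its speed; a pose out of reach is approached as far as the arm can. A call with a gripper value outside its range is refused whole. The fingers move at their own pace and stop on an object; FORCE is the grip in N (left out, the last holds). Time passes only in rows, so rows that repeat a pose let the fingers close. It gives the time, the measured TCP pose, the force, the opening and the grip force at its end, in the units of the state.
- arm.observe(): the state, without advancing time (a new reading comes with each control period).
- arm.get_image(name): name is "scene" or "side" or "wrist"; returns the picture (400x640x3 uint8, red, green, blue); there is no depth.
- arm.get_calibration(name): a dict with "intrinsics" (3x3 intrinsics, pixels), "pose" (4x4, takes a point from camera to world coordinates). Camera axes: x right, y up, looking along -z (the intrinsics and any distortion apply to the point x, -y, -z); pixel columns grow to the right and rows downward; lengths in m; the calibration is good to about 2 mm. The wrist camera is an equidistant fisheye: a pixel r from the principal point sees the ray r / f radians off the axis. A picture is of the moment at which its call begins: read the wrist's pose just before it. get_calibration takes no time and is no camera call; for the wrist camera it gives the pose at the moment of the call.
- arm.sign_off(): hands the job in; it is judged then, once.
Trained networks look in the newest picture that a camera, given by its name, has taken for a name from the list of things; names that differ only in an ending like _2 or _b are one class to them, and where a whole thing is asked for, a point or a joint stands for the part that bears it (a point fixed in the world has none). Each returns a list of dicts, best first, with "conf" (0 to 1); they miss things now and then, are a little off and sometimes report something else, mostly with a low value. They report only what shows in the picture. A call takes as long as a camera call.
- arm.look_for(camera, query): "point" ([row, column] in pixels, amid what is visible of it).
- arm.silhouettes(camera, query): "region" (400x640 bool, what is visible of it) and "point" ([row, column] in pixels, amid what is visible of it).
- arm.place_of(camera, query): "point" ([row, column] in pixels: a listed point, or the origin of a listed thing).
The state is a dict: "clock": time; "joints": joint angles; "dq": joint speeds; "joint_efforts": joint torques, N m; "position": TCP position; "ee_rot": TCP orientation; "force": force on the tool from outside, world axes, zero at the start; "ft_torque": the same for the moment, N m; "width": opening from 0.0 (shut) to 1.0 (fully open); "gripper_force": force on a finger pad.
Only numpy, scipy, OpenCV 4.12 (cv2) and the standard library are available. Lean on these libraries where they do the work, as an engineer would, in place of code of your own. Each camera call takes 0.05 s, during which the arm holds its last target. There are 200 camera calls.

TASK

Of the two rotary feeders, use the one loaded with three steel balls. Slowly turn its drum counter-clockwise (seen from above) by the black crank knob so that two balls drop into its catch tray one at a time: let the first come to rest in the tray before the second is let out, and keep the third in the drum. Do not touch the balls, do not turn the other feeder (it holds pins), and let go of the knob when done.

Things in the scene. Friction and masses are not known exactly. Their poses are not given: they have to be found in the camera images.
- feeder: The ball feeder, bolted down: white-painted round housing, outer radius 77 mm, open on top, wall from 53 to 96 mm above the table. Origin: on the drum's vertical axis, at table height; z up. Its +x points out through the one side opening of the wall (about 42 mm wide, centred on +x), from where a chute falls into the tray.
- tray (a point): Centre of the floor (14 mm above the table) of the ball feeder's open steel catch tray, 158 mm from the drum's axis along the feeder's +x. Inside it measures 90 mm along that direction by 104 mm across; rim 55 mm above the table (38 mm under the chute). A ball lying in it has its centre 26 mm above the table.
- drum (a joint): Angle of the ball feeder's drum, rad, 0 at the start, growing counter-clockwise from above; stops at -0.1 and 2.6. Grey rotor with 8 pockets (30 mm wide) 45 degrees apart, floors sloping outwards: a ball rolls out by itself within a second once within some 10 degrees of the feeder's +x direction. Stays where it is left; the knob needs about 1.5 N.
- knob (a point): Top (143 mm above the table) of the ball feeder's upright black crank knob: a round post 18 mm thick and 42 mm tall, turning freely on its pin on a flat crank arm of the drum, 52 mm from the axis. It circles with the drum and starts 52 to 81 degrees counter-clockwise from the feeder's +x. Nothing else stands higher than 109 mm there.
- ball_1: Polished steel ball, 24 mm in diameter, 56 g; origin at its centre. In the drum its centre is 61 mm from the drum's axis and 81 mm above the table. It lies in the pocket nearest the opening, 31 to 61 degrees clockwise of it, and is the first to come out.
- ball_2: The same kind of ball, in the next pocket (45 degrees further clockwise); the second to come out. Origin at its centre.
- ball_3: The same kind of ball, in the pocket after that (another 45 degrees clockwise); it must stay in the drum. Origin at its centre.
- other_drum (a joint): Angle of the drum of the other feeder in rad, 0 at the start. That feeder looks the same but its drum holds three cylindrical steel pins (16 mm thick, 34 mm long) instead of balls; it is to be left alone.
- other_feeder: The other feeder, same shape and origin as the ball feeder; leave it alone.

How it is judged:
On the way, in this order (a step that is already met when the one before it is completed fails the run):
1. the first ball lies in the catch tray while the other two are still in the drum (x of ball_1 in the frame of feeder between 0.108 and 0.207 m and y of ball_1 in the frame of feeder between -0.056 and 0.056 m and z of ball_1 in the frame of feeder below 0.05 m and linear speed of ball_1 below 0.05 m/s and horizontal distance between each of ball_2, ball_3 and feeder below 0.067 m and z of each of ball_2, ball_3 in the frame of feeder above 0.07 m), for 0.2 s.
2. the second ball lies in the catch tray too, the third still in the drum (x of ball_1 in the frame of feeder between 0.108 and 0.207 m and y of ball_1 in the frame of feeder between -0.056 and 0.056 m and z of each of ball_1, ball_2 in the frame of feeder below 0.05 m and x of ball_2 in the frame of feeder between 0.108 and 0.207 m and y of ball_2 in the frame of feeder between -0.056 and 0.056 m and horizontal distance between ball_3 and feeder below 0.067 m and z of ball_3 in the frame of feeder above 0.07 m), for 0.2 s.
At the end, for the whole second after the job is handed in: Balls 1 and 2 lie still (under 50 mm/s) inside the ball feeder's catch tray (centre within its walls, below 50 mm), ball 3 is still in the drum (centre within 67 mm of the drum's axis, above 70 mm), and the drum stands still (under 0.05 rad/s) (all of step 2 and linear speed of each of ball_1, ball_2, ball_3 below 0.05 m/s and velocity of joint drum between -0.05 and 0.05 rad/s); the robot touches nothing.
It fails at once if the gripper pushes or grips a ball (over 1 N) (contact force between the fingers and ball_1 above 1 N or contact force between the fingers and ball_2 above 1 N or contact force between the fingers and ball_3 above 1 N).
It fails at once if the other feeder's drum is turned by more than 0.1 rad (value of joint other_drum above 0.1 rad or value of joint other_drum below -0.095 rad).
It also fails if it takes over 38 s, if anything falls off the work surface, if the arm or the gripper's body presses on something with over 40 N, if the wrist force passes 120 N, or if a joint passes its speed limit or range.

## Working session

There is one attempt and no reset: what is moved stays moved. The work goes in short steps, Python scripts to look and compute and a shell command to move; the robot and the scene stay as the last step left them, time stands still between calls to the robot, and variables do not carry over. Pictures are saved under pics/ and viewed, at most 10 in all, crops included, and the job is handed in when it is done.

```bash
mkdir -p pics; python3 - <<'E'
from cell import arm
import cv2,numpy as np
s=arm.observe();print({k:s[k] for k in('clock','position','ee_rot','width')})
ims=[arm.get_image(n) for n in("scene","side")]
for n,i in zip(("scene","side"),ims):
    cv2.imwrite(f"pics/{n}0.png",i[:,:,::-1]);
    for q in("feeder","other_feeder","knob","tray","ball_1"):
        print(n,q,[(np.round(d["point"]).tolist(),round(d["conf"],2)) for d in arm.place_of(n,q)][:4])
E
```

```text
{'clock': 0.0, 'position': array([ 6.24781869e-01, -1.42248178e-05,  4.03966584e-01]), 'ee_rot': array([-2.22078485e+00, -2.22072071e+00,  1.87785329e-03]), 'width': 1.0037372276871435}
scene feeder [([251.0, 398.0], 0.84)]
scene other_feeder [([193.0, 245.0], 0.73)]
scene knob [([209.0, 424.0], 0.76), ([282.0, 364.0], 0.21)]
scene tray [([283.0, 364.0], 0.84)]
scene ball_1 [([213.0, 378.0], 0.48), ([207.0, 393.0], 0.42), ([229.0, 376.0], 0.39)]
side feeder [([325.0, 290.0], 0.72), ([280.0, 279.0], 0.54)]
side other_feeder [([161.0, 362.0], 0.84)]
side knob [([307.0, 266.0], 0.95)]
side tray [([287.0, 226.0], 0.71)]
side ball_1 [([279.0, 304.0], 0.5), ([278.0, 279.0], 0.44), ([293.0, 320.0], 0.44)]
```

View pics/scene0.png

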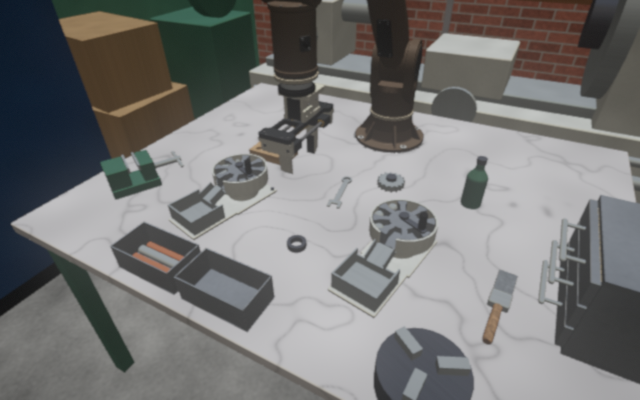

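View pics/side0.png

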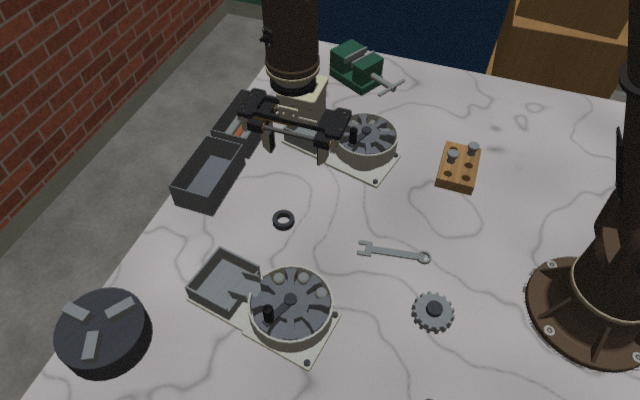

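Both pictures show the ball feeder on the robot's right (scene ~(row 225, col 403), side ~(305, 290)). In the side view its three balls are at about (279,279), (279,304) and (293,320), and the black knob is at (310,268). The tray is at (283,364) in scene. The other feeder, at scene (175,240), holds the pins.

```bash
cat >h.py <<'E'
from cell import arm
import numpy as np
def hit(cam,p,z):
    c=arm.get_calibration(cam);K=np.array(c["intrinsics"]);T=np.array(c["pose"])
    a=(p[1]-K[0,2])/K[0,0];b=(p[0]-K[1,2])/K[1,1]
    if cam=="wrist":
        th=np.hypot(a,b);v=np.array([a/th*np.sin(th),-b/th*np.sin(th),-np.cos(th)])
    else: v=np.array([a,-b,-1.])
    d=T[:3,:3]@v;o=T[:3,3]
    return (o+d*(z-o[2])/d[2])[:2]
E
python3 - <<'E'
from h import *
from scipy.spatial.transform import Rotation as R
for n,z,ps in(("feeder",0,dict(scene=(251,398),side=(325,290))),("tray",.014,dict(scene=(283,364),side=(287,226))),("knob",.143,dict(scene=(209,424),side=(307,266))),
 ("b1",.081,dict(side=(278,279))),("b2",.081,dict(side=(279,304),scene=(213,378))),("b3",.081,dict(side=(293,320),scene=(207,393)))):
    print(n,{k:hit(k,p,z).round(3) for k,p in ps.items()})
print(R.from_rotvec(arm.observe()['ee_rot']).as_matrix().round(3))
E
```

```text
feeder {'scene': array([0.56 , 0.229]), 'side': array([0.554, 0.23 ])}
tray {'scene': array([0.704, 0.2  ]), 'side': array([0.704, 0.202])}
knob {'scene': array([0.556, 0.271]), 'side': array([0.574, 0.274])}
b1 {'side': array([0.592, 0.182])}
b2 {'side': array([0.547, 0.168]), 'scene': array([0.541, 0.163])}
b3 {'side': array([0.508, 0.186]), 'scene': array([0.502, 0.187])}
[[ 0.  1.  0.]
 [ 1. -0.  0.]
 [ 0.  0. -1.]]
```

```bash
python3 -m inch '0.05 -0.012 0 0 0.07; 0.1 -0.024 0 0 0.07; 0.15 -0.036 0 0 0.07; 0.19 -0.048 0 0 0.07; 0.23 -0.06 0 0 0.07'; python3 -m inch '0.04 0 0 0 0.07; 0.04 0 0 0 0.07; 0.04 0 0 0 0.07'
python3 - <<'E'
from h import *
import cv2
im=arm.get_image("wrist");cv2.imwrite("pics/w1.png",im[:,:,::-1])
for q,z in(("feeder",0),("knob",.143),("tray",.014),("ball_1",.081)):
  for c in("wrist","side"):
    if c=="side" and q=="knob": arm.get_image("side")
    if c=="side" and q!="knob": continue
    print(q,c,[(np.round(d["point"]).tolist(),round(d["conf"],2),hit(c,d["point"],z).round(3)) for d in arm.place_of(c,q)][:4])
E
```

```text
clock: 1.1
position: [0.564, 0.2324, 0.4049]
ee_rot: [-2.22, -2.222, -0.001]
force: [-0.4, 0.1, -0.4]
width: 0.764
gripper_force: 0.0
clock: 1.4
position: [0.5647, 0.2711, 0.4045]
ee_rot: [-2.219, -2.224, 0.0]
force: [-0.3, -1.1, -0.8]
width: 0.761
gripper_force: 0.0
feeder wrist [([194.0, 330.0], 0.24, array([0.578, 0.233]))]
knob wrist [([194.0, 331.0], 0.61, array([0.574, 0.271]))]
knob side [([310.0, 265.0], 0.94, array([0.575, 0.28 ]))]
tray wrist [([222.0, 431.0], 0.7, array([0.712, 0.197]))]
ball_1 wrist [([194.0, 330.0], 0.71, array([0.575, 0.255])), ([271.0, 306.0], 0.59, array([0.549, 0.166]))]
```

View pics/w1.png

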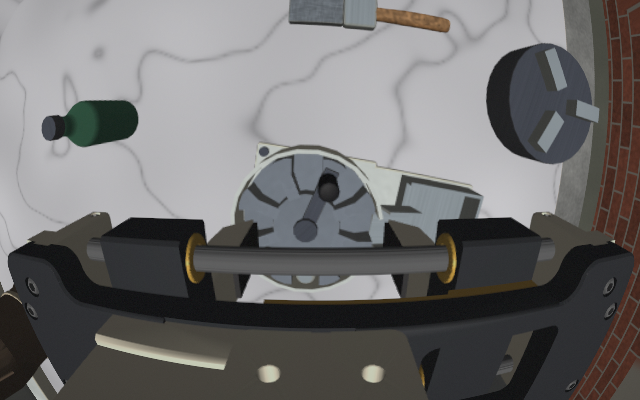

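The wrist view shows the knob at (190,329), the hub at (230,305) and the tray to the right at about (205,430). Knob position is about (0.574, 0.273).

```bash
python3 -m inch '0.002 0.01 0.03 0 0.07; 0.002 0.01 0.06 0 0.07; 0.002 0.01 0.09 0 0.07; 0.002 0.01 0.112 0 0.07; 0.002 0.01 0.112 0 0.07'
python3 - <<'E'
from h import *
import cv2
print(hit("wrist",(194,331),.143))
im=arm.get_image("wrist");cv2.imwrite("pics/w2.png",im[:,:,::-1])
print([(d["point"],d["conf"],hit("wrist",d["point"],.143)) for d in arm.place_of("wrist","knob")])
E
```

```text
clock: 2.25
position: [0.5741, 0.2709, 0.2896]
ee_rot: [-2.221, -2.22, 0.009]
force: [-0.0, -0.8, 0.3]
width: 0.763
gripper_force: 0.0
[0.57744172 0.30388715]
[([255.6, 316.4], 0.71, array([0.57303584, 0.27435474]))]
```

View pics/w2.png

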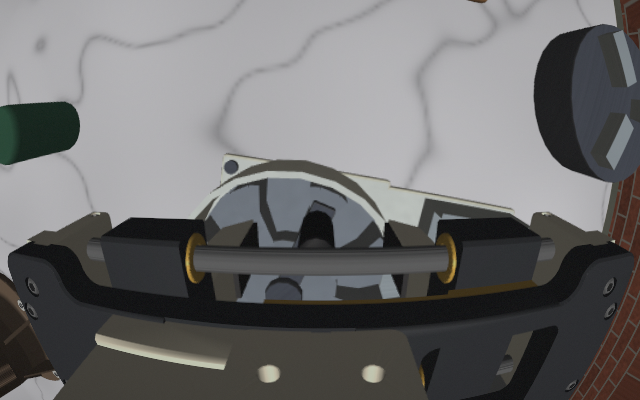

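The knob stands between the pads at about (240,317), so I'll close on it.

```bash
python3 -m inch '0.003 0 -0.002 0 0.05; 0.003 0 -0.002 0 0.03; 0.003 0 -0.002 0 0.01; 0.003 0 -0.002 0 0.01; 0.003 0 -0.002 0 0.01' 15;python3 -m inch '0 0 0 0 0.01; 0 0 0 0 0.01'
python3 - <<'E'
from h import *
c=np.array([.557,.2295]);p=arm.observe()["position"][:2];print(p,p-c,np.hypot(*(p-c)))
print("hub/feeder check",[hit("side",d["point"],.081) for _ in [arm.get_image("side")] for d in arm.place_of("side","ball_1")][:3])
r=.052;a0=np.arctan2(*(p-c)[::-1]);print(np.degrees(a0))
for d in range(0,100,5):
    a=a0+np.radians(d);q=c+r*np.array([np.cos(a),np.sin(a)]);print(d,q.round(4))
E
```

```text
clock: 2.85
position: [0.5751, 0.2749, 0.295]
ee_rot: [2.221, 2.221, 0.001]
force: [-0.1, -0.1, 0.1]
width: 0.379
gripper_force: 0.0
clock: 3.05
position: [0.5747, 0.275, 0.2946]
ee_rot: [-2.221, -2.221, 0.001]
force: [-2.6, -0.1, 1.1]
width: 0.203
gripper_force: 1.3
[0.57473152 0.27498984] [0.01773152 0.04548984] 0.048823480653718346
hub/feeder check [array([0.50873203, 0.18493292]), array([0.54464484, 0.16883958]), array([0.67988404, 0.23196469])]
68.70462196812421
0 [0.5759 0.2779]
5 [0.5716 0.2794]
10 [0.5672 0.2805]
15 [0.5627 0.2812]
20 [0.5582 0.2815]
25 [0.5536 0.2814]
30 [0.5491 0.2809]
35 [0.5447 0.28  ]
40 [0.5403 0.2788]
45 [0.5361 0.2771]
50 [0.532  0.2751]
55 [0.5281 0.2728]
60 [0.5245 0.2701]
65 [0.5211 0.2671]
70 [0.5179 0.2638]
75 [0.5151 0.2603]
80 [0.5126 0.2565]
85 [0.5104 0.2525]
90 [0.5086 0.2484]
95 [0.5071 0.2441]
```

```bash
python3 - <<'E'
import numpy as np
r=.0514;a0=67.5
f=lambda d:r*np.array([np.sin(np.radians(a0+d)),np.cos(np.radians(a0+d))])
for s in (0,12.5,25,37.5,50,62.5,75):
  print(s,*[(f(s+2.5*k)-f(s)).round(4).tolist() for k in range(1,6)])
E
```

```text
0 [0.0008, -0.0021] [0.0015, -0.0042] [0.0022, -0.0064] [0.0027, -0.0085] [0.0031, -0.0107]
12.5 [0.0003, -0.0022] [0.0006, -0.0044] [0.0007, -0.0067] [0.0008, -0.0089] [0.0007, -0.0112]
25 [-0.0001, -0.0022] [-0.0004, -0.0045] [-0.0007, -0.0067] [-0.0012, -0.0089] [-0.0017, -0.0111]
37.5 [-0.0006, -0.0022] [-0.0013, -0.0043] [-0.0022, -0.0064] [-0.0031, -0.0084] [-0.0041, -0.0104]
50 [-0.0011, -0.002] [-0.0022, -0.0039] [-0.0035, -0.0057] [-0.0048, -0.0076] [-0.0062, -0.0093]
62.5 [-0.0015, -0.0017] [-0.003, -0.0033] [-0.0046, -0.0049] [-0.0063, -0.0063] [-0.0081, -0.0077]
75 [-0.0018, -0.0013] [-0.0037, -0.0026] [-0.0056, -0.0037] [-0.0076, -0.0048] [-0.0096, -0.0058]
```

```bash
python3 -m inch '0.0008 -0.0021 0 0 0.01; 0.0015 -0.0042 0 0 0.01; 0.0022 -0.0064 0 0 0.01; 0.0027 -0.0085 0 0 0.01; 0.0031 -0.0107 0 0 0.01'; python3 -m inch '0.0003 -0.0022 0 0 0.01; 0.0006 -0.0044 0 0 0.01; 0.0007 -0.0067 0 0 0.01; 0.0008 -0.0089 0 0 0.01; 0.0007 -0.0112 0 0 0.01'
```

```text
clock: 3.65
position: [0.5641, 0.2788, 0.2947]
ee_rot: [-2.221, -2.222, -0.002]
force: [3.2, 3.8, -2.5]
width: 0.193
gripper_force: 15.0
clock: 4.15
position: [0.5527, 0.2804, 0.2948]
ee_rot: [-2.219, -2.222, -0.003]
force: [2.8, 6.6, -5.0]
width: 0.19
gripper_force: 15.0
```

```bash
python3 -m inch '0.0003 -0.0022 0 0 0.01; 0.0004 -0.0045 0 0 0.01; 0.0002 -0.0067 0 0 0.01; 0.0 -0.008 0 0 0.01; 0.0 -0.008 0 0 0.01'; python3 -m inch '0 0 0 0 0.01; 0 0 0 0 0.01; 0 0 0 0 0.01;0 0 0 0 0.01;0 0 0 0 0.01'
python3 - <<'E'
from h import *
import cv2
for n in("side","scene"):
  im=arm.get_image(n)
  print(n,[(np.round(d["point"]).tolist(),round(d["conf"],2),hit(n,d["point"],.081).round(3)) for d in arm.place_of(n,"ball_1")])
  if n=="side":cv2.imwrite("pics/s2.png",cv2.resize(im[220:380,150:390,::-1],None,fx=3,fy=3))
E
```

```text
clock: 4.65
position: [0.5443, 0.2803, 0.2948]
ee_rot: [-2.218, -2.222, -0.002]
force: [0.7, 6.8, -3.4]
width: 0.19
gripper_force: 15.0
clock: 5.15
position: [0.5443, 0.2803, 0.2947]
ee_rot: [-2.218, -2.222, -0.001]
force: [-0.3, 6.7, -3.4]
width: 0.19
gripper_force: 15.0
side [([274.0, 213.0], 0.52, array([0.714, 0.217]))]
scene [([221.0, 372.0], 0.58, array([0.574, 0.162])), ([211.0, 385.0], 0.52, array([0.526, 0.176]))]
```

View pics/s2.png

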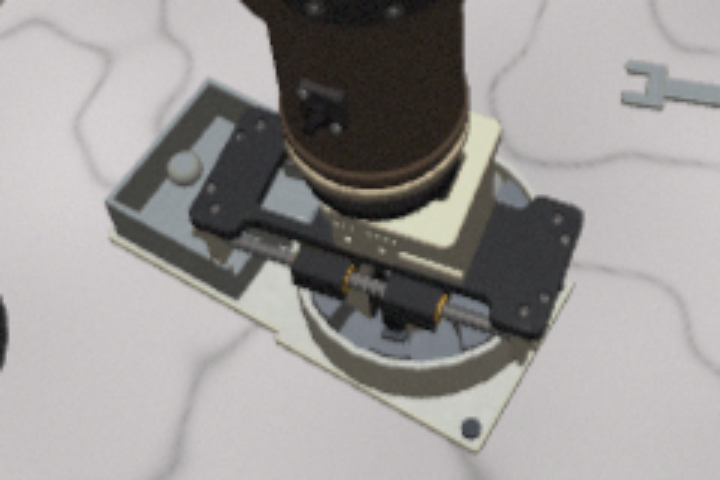

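The side view shows ball 1 in the tray (crop (168,183)), and the other two are still in the drum. I'll wait a moment, then turn on.

```bash
python3 -m inch '0.001 0 0 0 0.01; 0.001 0 0 0 0.01; 0.001 0 0 0 0.01;0.001 0 0 0 0.01;0.001 0 0 0 0.01'; python3 - <<'E'
import numpy as np
r=.0525;a0=102.8
f=lambda d:r*np.array([np.sin(np.radians(a0+d)),np.cos(np.radians(a0+d))])
for s in (0,12.5,25,37.5):
  print(s,*[(f(s+2.5*k)-f(s)).round(4).tolist() for k in range(1,6)])
from h import *
arm.get_image("side");print([(np.round(d["point"]).tolist(),d["conf"]) for d in arm.place_of("side","ball_1")])
E
```

```text
clock: 5.85
position: [0.5445, 0.2805, 0.2947]
ee_rot: [-2.22, -2.221, 0.0]
force: [-2.7, 5.3, -2.5]
width: 0.19
gripper_force: 15.0
0 [-0.0006, -0.0022] [-0.0012, -0.0044] [-0.002, -0.0066] [-0.0028, -0.0087] [-0.0037, -0.0108]
12.5 [-0.001, -0.002] [-0.0021, -0.0041] [-0.0033, -0.006] [-0.0046, -0.0079] [-0.006, -0.0097]
25 [-0.0014, -0.0018] [-0.003, -0.0035] [-0.0046, -0.0051] [-0.0062, -0.0067] [-0.0079, -0.0082]
37.5 [-0.0018, -0.0014] [-0.0036, -0.0028] [-0.0056, -0.004] [-0.0075, -0.0052] [-0.0095, -0.0063]
[([276.0, 210.0], 0.4)]
```

```bash
python3 -m inch '-0.0006 -0.0022 0 0 0.01; -0.0012 -0.0044 0 0 0.01; -0.002 -0.0066 0 0 0.01; -0.0028 -0.0087 0 0 0.01; -0.0037 -0.0108 0 0 0.01'; python3 -m inch '-0.001 -0.002 0 0 0.01; -0.002 -0.0041 0 0 0.01; -0.003 -0.006 0 0 0.01; -0.0045 -0.0079 0 0 0.01; -0.0058 -0.0097 0 0 0.01'
python3 - <<'E'
from h import *
for n in("side","scene"):
  arm.get_image(n)
  print(n,[(np.round(d["point"]).tolist(),round(d["conf"],2),hit(n,d["point"],.081).round(3)) for d in arm.place_of(n,"ball_1")])
E
```

```text
clock: 6.45
position: [0.5337, 0.2778, 0.2947]
ee_rot: [-2.218, -2.222, -0.003]
force: [0.3, 9.9, -4.3]
width: 0.189
gripper_force: 15.0
clock: 6.95
position: [0.5232, 0.2727, 0.2947]
ee_rot: [-2.216, -2.222, -0.002]
force: [-3.5, 11.7, -3.4]
width: 0.19
gripper_force: 15.0
side [([276.0, 210.0], 0.48, array([0.717, 0.222]))]
scene [([216.0, 378.0], 0.54, array([0.551, 0.168]))]
```

```bash
python3 -m inch '-0.0009 -0.0018 0 0 0.01; -0.002 -0.0035 0 0 0.01; -0.0035 -0.0051 0 0 0.01; -0.005 -0.0067 0 0 0.01; -0.0067 -0.0082 0 0 0.01'; python3 -m inch '-0.0018 -0.0014 0 0 0.01; -0.0036 -0.0028 0 0 0.01; -0.0036 -0.0028 0 0 0.01; -0.0036 -0.0028 0 0 0.01;-0.0036 -0.0028 0 0 0.01'
python3 - <<'E'
from h import *
import cv2
for n in("side","scene"):
  im=arm.get_image(n)
  print(n,[(np.round(d["point"]).tolist(),round(d["conf"],2),hit(n,d["point"],.081).round(3)) for d in arm.place_of(n,"ball_1")])
  if n=="side":cv2.imwrite("pics/s3.png",cv2.resize(im[220:380,150:390,::-1],None,fx=3,fy=3))
E
```

```text
clock: 7.65
position: [0.5144, 0.2659, 0.2947]
ee_rot: [-2.216, -2.222, 0.001]
force: [-8.1, 10.2, 0.1]
width: 0.189
gripper_force: 15.0
clock: 8.15
position: [0.5111, 0.2621, 0.2946]
ee_rot: [-2.215, -2.221, 0.003]
force: [-10.6, 8.1, 2.5]
width: 0.19
gripper_force: 15.0
side [([276.0, 210.0], 0.66, array([0.717, 0.222]))]
scene [([222.0, 375.0], 0.49, array([0.576, 0.17 ])), ([278.0, 362.0], 0.44, array([0.749, 0.211]))]
```

View pics/s3.png

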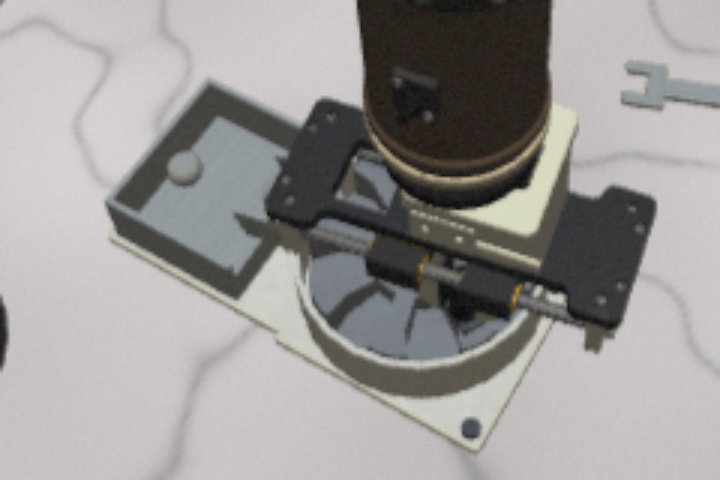

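Ball 1 is still at rest at crop (168,183), and ball 2 isn't out yet. I'll turn in small steps.

```bash
python3 -m inch '-0.0013 -0.002 0 0 0.01; -0.003 -0.0033 0 0 0.01; -0.003 -0.0033 0 0 0.01;-0.003 -0.0033 0 0 0.01;-0.003 -0.0033 0 0 0.01'; python3 -m inch '0 0 0 0 0.01;0 0 0 0 0.01;0 0 0 0 0.01;0 0 0 0 0.01;0 0 0 0 0.01'
python3 - <<'E'
from h import *
for n in("side","scene"):
  im=arm.get_image(n)
  print(n,[(np.round(d["point"]).tolist(),round(d["conf"],2),hit(n,d["point"],.081).round(3)) for d in arm.place_of(n,"ball_1")])
E
```

```text
clock: 8.85
position: [0.5081, 0.2584, 0.2946]
ee_rot: [-2.217, -2.221, 0.004]
force: [-7.7, 6.9, 2.4]
width: 0.194
gripper_force: 15.0
clock: 9.35
position: [0.5081, 0.2584, 0.2946]
ee_rot: [-2.217, -2.221, 0.004]
force: [-9.3, 6.7, 3.1]
width: 0.186
gripper_force: 15.0
side [([273.0, 213.0], 0.64, array([0.715, 0.214])), ([276.0, 282.0], 0.46, array([0.588, 0.177])), ([284.0, 219.0], 0.44, array([0.694, 0.232]))]
scene [([281.0, 362.0], 0.53, array([0.759, 0.213])), ([224.0, 378.0], 0.43, array([0.579, 0.178]))]
```

Both balls are in the tray, at side (273,213) and (284,219), and the third is in the drum at (276,282). Next I let go and retreat.

```bash
python3 -m inch '0 0 0 0 0.03; 0 0 0 0 0.05; 0 0 0 0 0.06;0 0 0 0 0.06;0 0 0 0 0.06'; python3 -m inch '0 0 -0.02 0 0.06;0 0 -0.05 0 0.06;0 0 -0.09 0 0.06;0 0 -0.13 0 0.06;0 0 -0.13 0 0.06';  python3 -m inch '-0.04 0 0 0 0.06;-0.08 0 0 0 0.06;-0.12 0 0 0 0.06;-0.16 0 0 0 0.06;-0.16 0 0 0 0.06'
python3 - <<'E'
from h import *
import cv2
for n in("side","scene"):
  im=arm.get_image(n)
  print(n,[(np.round(d["point"]).tolist(),round(d["conf"],2),hit(n,d["point"],.081).round(3)) for d in arm.place_of(n,"ball_1")])
  if n=="side":cv2.imwrite("pics/s4.png",cv2.resize(im[220:380,150:390,::-1],None,fx=3,fy=3))
E
```

```text
clock: 10.05
position: [0.5105, 0.2567, 0.2947]
ee_rot: [2.222, 2.221, -0.0]
force: [-0.7, 0.3, -0.1]
width: 0.581
gripper_force: 0.0
clock: 10.55
position: [0.5115, 0.2575, 0.4305]
ee_rot: [2.22, 2.219, 0.014]
force: [0.2, 1.6, 0.0]
width: 0.652
gripper_force: 0.0
clock: 11.05
position: [0.5104, 0.0907, 0.4244]
ee_rot: [2.229, 2.211, -0.004]
force: [-0.1, -0.0, -0.5]
width: 0.651
gripper_force: 0.0
side [([275.0, 211.0], 0.65, array([0.715, 0.221])), ([283.0, 219.0], 0.58, array([0.694, 0.231])), ([274.0, 285.0], 0.56, array([0.585, 0.171]))]
scene [([283.0, 359.0], 0.52, array([0.764, 0.211])), ([226.0, 378.0], 0.46, array([0.586, 0.18 ]))]
```

View pics/s4.png

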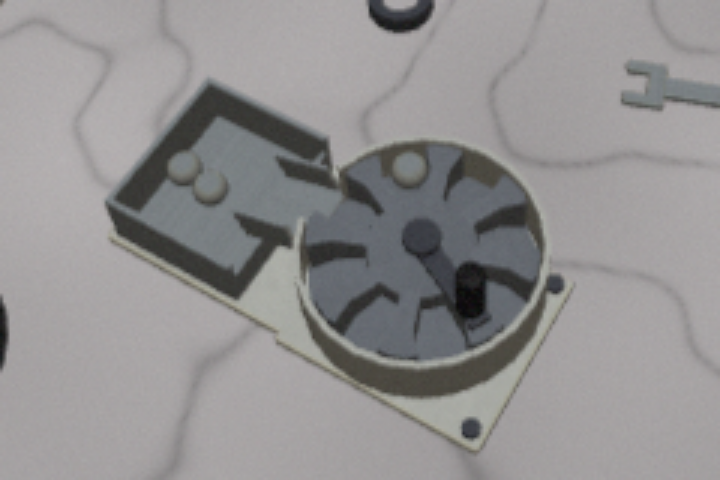

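The picture shows balls 1 and 2 in the tray (crop (167,183) and (187,210)) and ball 3 in the drum at (168,408). The knob is free.

```bash
python3 -m inch '0 0 0 0 0.06;0 0 0 0 0.06;0 0 0 0 0.06;0 0 0 0 0.06;0 0 0 0 0.06' >/dev/null; python3 -c "from cell import arm;print(arm.sign_off())"
```

```text
the job is handed in; nothing more can be done
None
```

Job handed in at about 11.7 s of the 38 s limit: the last pictures show balls 1 and 2, let out one at a time, lying in the tray, ball 3 in the drum and the knob released; the hand-in returned no verdict.

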